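# Bolt the sprung lid of the metal box

### The arm

A 6-joint arm with a two-finger parallel gripper is mounted at the origin on a cart in front of the work surface, level with it; the furniture and walls round the work are solid. World frame = base frame: x ahead of the robot, y to its left, z up, the work surface at z = 0. Lengths are in m, angles in rad, forces in N, time in s.
With the tool pointing down it reaches from about 0.425 to 0.95 m from the base axis. Payload 3.5 kg.
Tool frame: the origin (TCP) lies at the very end of the fingers, on their centre line; the grasp point (between the pads) lies ctrl.grip_point_offset behind it (ctrl.grip_point_offset is the distance from the TCP to the grasp point, in m); z points along the fingers, y is the direction in which the jaws open and shut (so a half turn about z gives the same grasp; the last joint's range is limited). The gripper opens to 85 mm and grips with 20 to 120 N. Pads are 22 mm wide; open, the fingers measure 114 mm over their backs; the gripper's body (76 mm by 85 mm) begins 54 mm behind the grasp point. The pads swing forward as they close: fully open they stand 13 mm farther back than shut.
Start: joints at [-1.317, 0.286, 1.577, -0, 1.279, -0.15], TCP at [0.265, -0.621, 0.231] pointing down, gripper open.
Joint ranges: [-2.77, 2.77], [-0.9, 2.22], [0.21, 2.48], [-1.53, 4.67], [0.24, 2.81], [-2.84, 2.84]. Speed limits (rad/s): [2.79, 2.79, 3.14, 3.14, 3.14, 3.14].

### API

Orientations are given as a unit quaternion [x, y, z, w].
In Python, from plant import telemetry, imaging, ticket, finder, ctrl gives the robot as it stands. The module is installed in compiled form; this text tells all that it offers.
- The arm moves only by the shell command python3 -m crank 'ROWS' [FORCE]. ROWS is JSON, a list of rows, each a list of 7 numbers: the shift along the tool's x, y, z scaled (see below), then the turn, a rotation vector about the tool's x, y, z scaled (see below), then the opening, from 0 (shut) to 1 (fully open). A call has 1 to 12 rows; each row is the pose to reach, as a shift and turn from the pose commanded when the call began, along the tool's axes at that moment; what a row does not reach only later rows make up. The controller multiplies each number of a shift by 0.15 m and each number of a turn by 90 degrees. A row lasts 1/10 s, in which the tool goes at most 50 mm and 8.59 degrees, less where a joint would pass 70% of its speed; a pose out of reach is approached as far as the arm can. A call with a number of a shift or a turn outside -1 to 1 is refused whole. A call with a gripper value outside its range is refused whole. The fingers move at their own pace and stop on an object; FORCE is the grip in N (left out, the last holds). Time passes only in rows, so rows that repeat a pose let the fingers close. It gives the time, the measured TCP pose, the force and the opening at its end, in the units of the state.
- telemetry.get_state(): the state, without advancing time (a new reading comes with each control period).
- imaging.read_camera(name): name is "scene" or "top"; returns a dict with "pixels" (384x512x3 uint8, red, green, blue), "vfov" (degrees; the focal length in pixels is half the picture's height over the tangent of half this angle, whatever the lens; pixels are square), "cx", "cy" (the principal point, pixels), "distortion" ([k1, k2, p1, p2, k3] as OpenCV has them; the pictures are not rectified), "rvec" (rotation vector, rad) and "tvec" (3), from world to camera coordinates, as OpenCV has them. Camera axes: x right, y down, z forward; pixel columns grow to the right and rows downward; lengths in m; the calibration is good to about 2 mm. A picture is of the moment at which its call begins. There is no depth.
- ticket.sign_off(): hands the job in, once; it reports no verdict.
Trained networks look in a picture, given as the dict that the camera call returned (one of the last four; its "shot" number tells which), for a name from the list of things; names that differ only in an ending like _2 or _b are one class to them, and where a whole thing is asked for, a point or a joint stands for the part that bears it (a point fixed in the world has none). Each returns a list of dicts, best first, with "confidence" (0 to 1); they miss things now and then, are a little off and sometimes report something else, mostly with a low value. They report only what shows in the picture. A call takes as long as a camera call. They do not tell look-alikes from the thing itself.
- finder.masks_of(label, picture): "pixels" (384x512 bool, what is visible of it) and "extent" ([left, top, right, bottom] in pixels, round what is visible of it).
- finder.pinpoint(label, picture): "location" ([row, column] in pixels: a listed point, or the origin of a listed thing).
The state is a dict: "time": time; "qpos": joint angles; "dq": joint speeds; "joint_efforts": joint torques, N m; "eef_pos": TCP position; "tcp_rot": TCP orientation; "contact_force": force on the tool from outside, world axes, zero at the start; "wrist_torque": the same for the moment, N m; "opening": opening from 0.0 (shut) to 1.0 (fully open).
Only numpy, scipy, OpenCV 4.12 (cv2) and the standard library are available. Lean on these libraries where they do the work, as an engineer would, in place of code of your own. Each camera call takes 0.05 s, during which the arm holds its last target.

### The job

Close the green metal box on the bench: swing its lid down, hold it pressed against its springs and slide the brass bolt across until its tip is fully through the hole in the keeper, feeling for the height at which it goes in. Do not force the bolt against the keeper or the lid against its seat, leave the other things on the bench alone, and leave the box bolted.

Things in the scene. Friction and masses are not known exactly. Their poses are not given: they have to be found in the camera images.
- box: green open steel box 130 x 180 x 50 mm (x, y, z) screwed to the bench, front to -x, hinge at the far side. Origin: centre of its underside, z up. The lid is a plate 134 (x) x 182 (y) x 4 mm; its underside reaches from the hinge to 69 mm in front of the origin. A loose brass stick lies inside.
- hinge (a point): fixed point on the middle of the lid's hinge axis, which runs along the box's y; in the box's frame x = +65, y = 0, z = 52 mm. The lid's underside passes through this axis. Axes as the box.
- seat: rubber strip round the box's mouth on which the fully shut lid bears; origin and axes as the box, top at z = 52 mm. It must never bear more than 20 N. Two sprung pins inside (x = -45, y = +-70 mm) meet the lid at 0.26 rad and push it up ever harder as it goes down: pressing at the bolt takes about 14 N to bring it flat.
- lid (a joint): angle of the lid (rad): 0 flat on its seat, positive = open. Stiff hinge: the lid stays where it is left above 0.27 rad (about 2 N at the front edge moves it); pressed lower and let go it springs back to about 0.26 rad unless bolted.
- bolt (a joint): travel of the bolt (m) along the box's +y: 0 drawn back, 0.040 fully home at its stop. The tip meets the keeper plate at about 0.018 m. It slides with about 2 N of friction and stays where it is left.
- knob_foot (a point): on the axis of the bolt's upright brass knob (14 mm diameter, top 25 mm above this point), at the top face of the slide plate that carries it. Moves with bolt and lid; y = sliding direction (+y to the keeper), z = lid's normal. With the lid flat and the bolt back it lies at x = -30, y = -45, z = 60 mm in the box's frame, 95 mm from the hinge axis.
- plate_back (a point): on the same slide plate, 25 mm behind knob_foot (to -y), at the plate's top face; axes as knob_foot. The plate is 25 mm wide (x) and reaches 35 mm either side of the knob; beside it two 4 mm wide guide rails stand 2 mm higher. Pressing on plate, rails or knob presses the lid down. Nothing else stands on the lid on the -y side of the knob.
- bolt_tip (a point): centre of the end face of the bolt's round bar (10 mm diameter, square end); axes as knob_foot. The bar's axis lies 5 mm above the slide plate's top face. Two staples hold the bar near the lid's +y edge, 19 mm high above the lid, 90 mm or more from the drawn-back knob.
- keeper: dark steel bracket at the box's +y side, 49 mm wide (x), top 51 mm above its origin. It carries a steel strike plate, 36 mm wide, 8 mm thick (y), near face 4 mm to -y of the origin. Origin: on the line of the bolt's axis with the lid flat; axes as the box. It must never bear more than 20 N.
- hole_lowest (a point): fixed point on the keeper, 1 mm above its origin: lowest possible centre of the strike plate's hole (26 wide, 11.6 high). The hole was set by hand 0 to 18 mm above this point and is not measured, so the bolt enters with the lid 1 to 19 mm above flat (at the bolt), within about 1 mm. Above and below the hole is solid plate.
- ring_clamp: wooden ring clamp, 120 mm long, loose on the bench; origin under the middle
- flush_cutters: blue-handled cutters, 122 mm long, loose on the bench; origin under the middle
- flux_cup: small dark cup, 28 mm wide, 17 mm high, loose on the bench; origin under the middle
- small_pot: small clear-lidded pot, 41 mm wide, 22 mm high, loose on the bench; origin under the middle
Things that resemble listed ones, but are neither listed nor needed, are in the scene too. Of the things that look like the box, the larger one is meant.

How it is judged:
On the way, in this order (a step that is already met when the one before it is completed fails the run):
1. the lid is down on its springs (below 0.30 rad) with the bolt still short of the keeper (value of joint lid below 0.3 rad and value of joint bolt below 0.02 m), for 0.1 s.
2. the bolt is through the hole of the keeper (value of joint lid below 0.235 rad and value of joint bolt above 0.034 m), for 0.2 s.
At the end, for the whole second after the job is handed in: The lid is shut and held by the bolt (below 0.235 rad), the bolt at least 34 mm of its 40 mm across, its tip through the keeper, all at rest (all of step 2 and velocity of joint lid below 0.05 rad/s and velocity of joint bolt below 0.01 m/s); the robot touches nothing.
It fails at once if more than 20 N on the keeper (the bolt rammed against it) (contact force between keeper and anything else above 20 N).
It fails at once if more than 20 N on the seat of the lid (the lid forced down) (contact force between seat and anything else above 20 N).
It fails at once if a bystander is pushed more than 30 mm from its place (distance of any of ring_clamp, flush_cutters, flux_cup, small_pot from where it was at the start of the episode above 0.03 m).
It also fails if it takes over 72 s, if anything falls off the work surface, if the arm or the gripper's body presses on something with over 40 N, if the wrist force passes 120 N, or if a joint passes its speed limit or range.

## Working session

There is one attempt and no reset: what is moved stays moved. The work goes in short steps, Python scripts to look and compute and a shell command to move; the robot and the scene stay as the last step left them, time stands still between calls to the robot, and variables do not carry over. Pictures are saved under pics/ and viewed, and the job is handed in when it is done.

```bash
mkdir -p pics
cat > h.py <<'E'
import numpy as np, cv2, json
from plant import telemetry, imaging, ticket, finder, ctrl
def K(p):
    f=384/2/np.tan(np.radians(p['vfov'])/2)
    return np.array([[f,0,p['cx']],[0,f,p['cy']],[0,0,1.]])
def proj(p,X):
    return cv2.projectPoints(np.array(X,float).reshape(-1,1,3),np.array(p['rvec'],float),np.array(p['tvec'],float),K(p),np.array(p['distortion'],float))[0].reshape(-1,2)
def ray(p,uv):
    n=cv2.undistortPoints(np.array(uv,float).reshape(-1,1,2),K(p),np.array(p['distortion'],float)).reshape(2)
    R=cv2.Rodrigues(np.array(p['rvec'],float))[0]; t=np.array(p['tvec'],float)
    return -R.T@t, R.T@np.array([n[0],n[1],1])
def onplane(p,uv,z):
    o,d=ray(p,uv); return o+d*(z-o[2])/d[2]
def tri(l):
    A=0;b=0
    for p,uv in l:
        o,d=ray(p,uv); d=d/np.linalg.norm(d); M=np.eye(3)-np.outer(d,d); A=A+M;b=b+M@o
    return np.linalg.solve(A,b)
def save(p,n): cv2.imwrite('pics/'+n,p['pixels'][:,:,::-1])
E
python3 - <<'E'
from h import *
print(telemetry.get_state(), ctrl.grip_point_offset)
for n in ['scene','top']:
    p=imaging.read_camera(n); save(p,n+'0.png'); o,_=ray(p,[256,192]); print(n,o,p['vfov'],p['distortion'])
    for l in ['box','hinge','knob_foot','plate_back','bolt_tip','keeper','hole_lowest','ring_clamp','flush_cutters','flux_cup','small_pot']:
        print(l,[(np.round(q['location'],1).tolist(),round(q['confidence'],2)) for q in finder.pinpoint(l,p)[:3]])
E
```

```text
{'time': 0.0, 'qpos': array([-1.31699806e+00,  2.87205406e-01,  1.57818850e+00, -3.24069055e-06,
        1.27860468e+00, -1.49998875e-01]), 'dq': array([ 0.00020674, -0.00101974, -0.00034331, -0.00026445,  0.00098603,
        0.00040494]), 'joint_efforts': array([-1.59796687e-04, -4.05984449e+01, -2.92623067e+01, -1.77728843e-04,
        5.91257049e-03,  2.75559309e-07]), 'eef_pos': array([ 0.26507492, -0.62005238,  0.22991446]), 'tcp_rot': array([ 9.79686821e-01,  2.00530014e-01, -6.39546862e-05, -1.20126813e-03]), 'contact_force': array([0.24877289, 0.56373449, 0.35926166]), 'wrist_torque': array([-0.01470582, -0.03323895, -0.02694658]), 'opening': 0.9954830487241644} 0.0187
scene [-0.02279979  0.52622467  0.86651924] 47.89246907332503 [0.02794174 0.         0.         0.         0.        ]
box [([222.2, 266.5], 0.79)]
hinge [([194.2, 246.4], 0.57)]
knob_foot [([181.8, 276.9], 0.66)]
plate_back [([178.2, 279.1], 0.58)]
bolt_tip [([207.8, 254.0], 0.65)]
keeper [([183.1, 192.4], 0.61), ([229.2, 256.3], 0.55)]
hole_lowest [([229.1, 256.9], 0.8)]
ring_clamp [([203.9, 192.6], 0.87)]
flush_cutters []
flux_cup [([239.2, 166.8], 0.48)]
small_pot [([180.5, 193.6], 0.43)]
top [ 0.38328375 -0.19605318  1.38730705] 43.950346734325834 [-0.11843034  0.          0.          0.          0.        ]
box [([208.8, 250.1], 0.79)]
hinge [([184.3, 247.7], 0.67)]
knob_foot [([223.9, 214.0], 0.66), ([202.5, 261.6], 0.55), ([288.8, 278.7], 0.51)]
plate_back [([286.6, 284.6], 0.75), ([209.5, 272.5], 0.68)]
bolt_tip [([209.8, 217.0], 0.82), ([300.1, 246.3], 0.48)]
keeper [([221.9, 212.5], 0.68), ([297.1, 239.2], 0.43)]
hole_lowest [([220.1, 212.5], 0.68), ([301.0, 243.6], 0.62)]
ring_clamp [([139.7, 216.9], 0.7)]
flush_cutters [([234.6, 344.3], 0.71), ([156.6, 172.4], 0.69), ([140.2, 219.8], 0.24)]
flux_cup [([159.5, 173.9], 0.62)]
small_pot [([120.0, 242.9], 0.57)]
```

Run:
```python
import cv2
for n,(r0,r1,c0,c1) in {'scene':(120,300,140,380),'top':(90,330,140,400)}.items():
    a=cv2.imread(f'pics/{n}0.png'); cv2.imwrite(f'pics/{n}0c.png',cv2.resize(a[r0:r1,c0:c1],None,fx=3 if n=='scene' else 2.5,fy=3 if n=='scene' else 2.5,interpolation=cv2.INTER_CUBIC))
```

```text
(no output)
```

View pics/scene0.png

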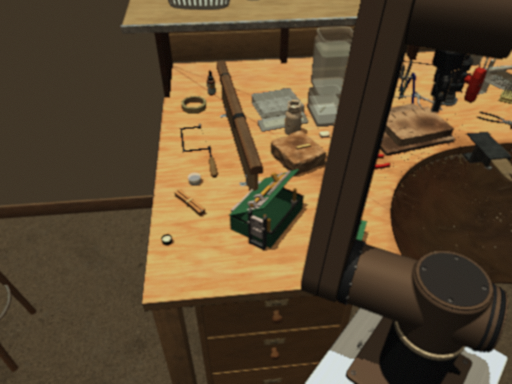

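View pics/scene0c.png

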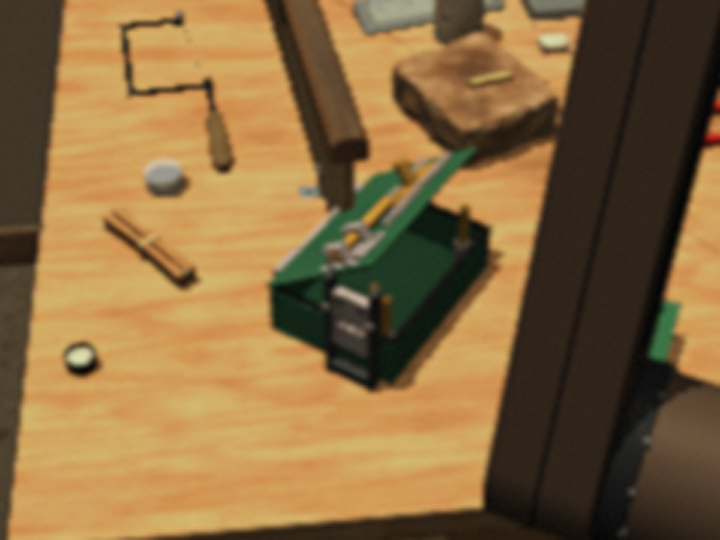

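View pics/top0c.png

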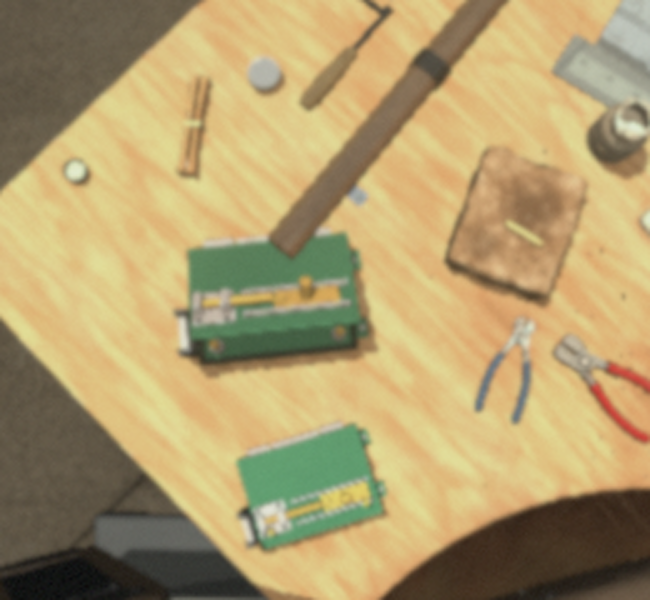

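The pictures show the large box open at about scene px (266,215) and top px (250,208), lid part-open. Its keeper is on the near/left side, at scene px (258,232). A dark raised bar ends near the hinge, at scene px (255,175). Next I fit the box pose and lid angle.

```bash
cat >> h.py <<'E'
def lidpt(th,x,y,z):  # lid-frame point: x,y,z in box frame with lid flat -> box frame (mm) opened by th
    dx,dz=x-65,z-52
    c,s=np.cos(th),np.sin(th)
    # front (-x) edge goes up
    return [65+dx*c+dz*s, y, 52-dx*s+dz*c]
def w(P,B):
    B=np.array(B,float)/1000; c,s=np.cos(P[2]),np.sin(P[2])
    return np.array([P[0]+c*B[0]-s*B[1],P[1]+s*B[0]+c*B[1],B[2]])
def model(P,bolt=0,keep=None):
    th=P[3]; b=bolt*1000
    return dict(box=w(P,[0,0,0]),hinge=w(P,[65,0,52]),knob_foot=w(P,lidpt(th,-30,-45+b,60)),plate_back=w(P,lidpt(th,-30,-70+b,60)),bolt_tip=w(P,lidpt(th,-30,P[4]+b,65)),
      keeper=w(P,[-30,P[5],65]),hole_lowest=w(P,[-30,P[5],66]))
def wire(P):
    L=[]
    for z in (0,50):
        L.append([w(P,[a,b,z]) for a,b in ((-65,-90),(65,-90),(65,90),(-65,90),(-65,-90))])
    for z in (52,56): L.append([w(P,lidpt(P[3],a,b,z)) for a,b in ((-69,-91),(65,-91),(65,91),(-69,91),(-69,-91))])
    L.append([w(P,lidpt(P[3],-30,P[4],65)),w(P,lidpt(P[3],-30,-45,65))])
    L.append([w(P,lidpt(P[3],-30,-45,60)),w(P,lidpt(P[3],-30,-45,85))])
    L.append([w(P,lidpt(P[3],a,b,60)) for a,b in ((-42.5,-80),(-17.5,-80),(-17.5,-10),(-42.5,-10),(-42.5,-80))])
    for y in (P[5]-4,P[5]+4): L.append([w(P,[a,y,z]) for a,z in ((-48,40),(-12,40),(-12,116),(-48,116),(-48,40))])
    return L
def overlay(p,P,n,crop,f):
    im=cv2.resize(p['pixels'][:,:,::-1],None,fx=f,fy=f,interpolation=cv2.INTER_CUBIC).copy()
    for l in wire(P):
        q=((proj(p,l)+.5)*f).astype(int); cv2.polylines(im,[q.reshape(-1,1,2)],False,(255,0,255),1)
    a,b,c,d=[int(v*f) for v in crop]; cv2.imwrite('pics/'+n,im[a:b,c:d])
E
cat > fit0.py <<'E'
from h import *
from scipy.optimize import least_squares
s=imaging.read_camera('scene');t=imaging.read_camera('top')
obs=[(s,'box',222.2,266.5),(s,'hinge',194.2,246.4),(s,'knob_foot',181.8,276.9),(s,'plate_back',178.2,279.1),(s,'bolt_tip',207.8,254),(s,'hole_lowest',229.1,256.9),(s,'keeper',229.2,256.3),
(t,'box',208.8,250.1),(t,'hinge',184.3,247.7),(t,'knob_foot',202.5,261.6),(t,'plate_back',209.5,272.5),(t,'bolt_tip',209.8,217),(t,'keeper',221.9,212.5),(t,'hole_lowest',220.1,212.5)]
x0=onplane(t,[250.1,208.8],0.0)
def res(P):
    m=model(P); r=[]
    for p,l,row,c in obs: r+=list(proj(p,[m[l]])[0]-[c,row])
    return r+[(P[5]-100)/5]
best=min((least_squares(res,[x0[0],x0[1],y,a,65,100],loss='soft_l1',x_scale=[.01,.01,.1,.1,10,10]) for y in np.arange(-3.1,3.1,.5) for a in (.3,.7)),key=lambda r:r.cost)
P=best.x; print(P,best.cost); print(np.round(np.array(res(P))[:-1].reshape(-1,2),1).tolist())
np.save('P.npy',P)
overlay(s,P,'s_fit0.png',(150,260,210,330),6); overlay(t,P,'t_fit0.png',(165,260,195,305),6)
E
python3 fit0.py
```

```text
[  0.50108376  -0.15867897   0.11802774   0.53209089  80.72549867
 100.38661105] 32.828215521570364
[[-2.2, -4.4], [-1.6, 1.7], [0.6, -0.1], [3.0, -1.5], [-2.3, -0.4], [-2.7, -1.5], [-2.1, -1.3], [-2.2, 1.0], [-2.7, 1.2], [2.3, 6.8], [0.6, -1.2], [0.4, 3.5], [0.1, 0.4], [0.1, 2.2]]
```

View pics/s_fit0.png

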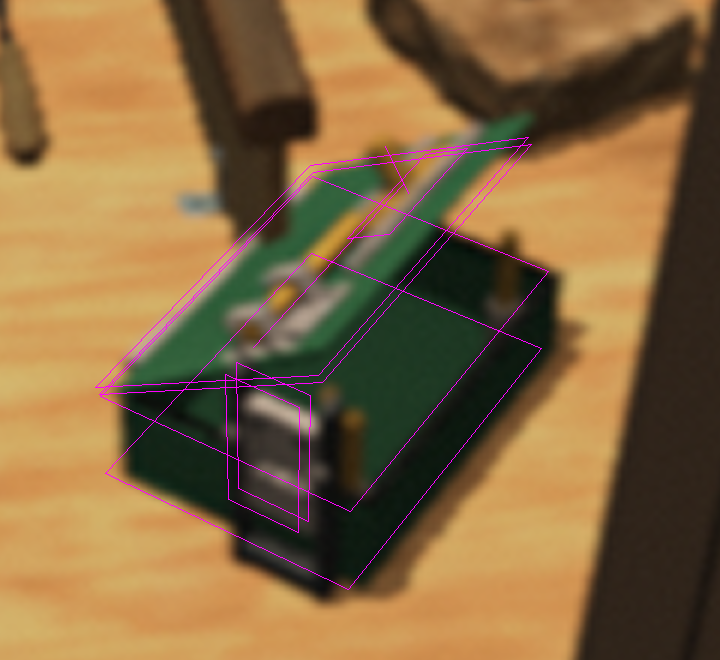

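View pics/t_fit0.png

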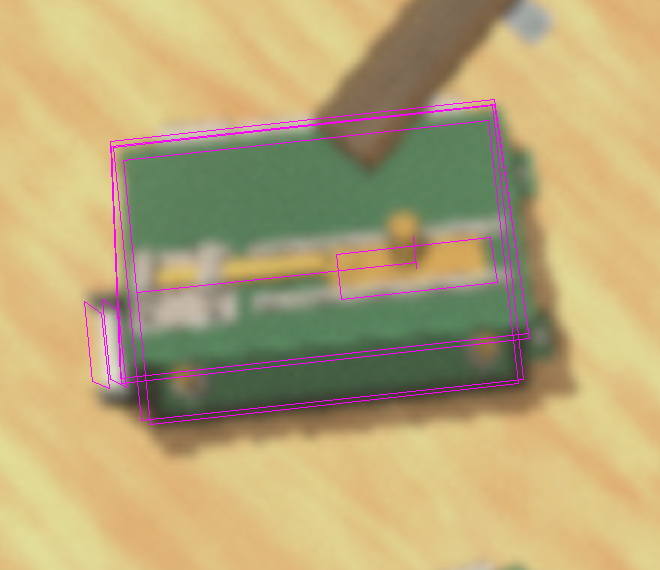

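```bash
cat > fit1.py <<'E'
from h import *
from scipy.optimize import least_squares
s=imaging.read_camera('scene');t=imaging.read_camera('top')
S=lambda u,v:(s,u/6+210-.5,v/6+150-.5); T=lambda u,v:(t,u/6+195-.5,v/6+165-.5)
B=lambda *b:(0,b); L=lambda *b:(1,b)
obs=[(S(562,268),B(-65,-90,50)),(S(555,345),B(-65,-90,0)),(S(125,392),B(65,90,50)),(S(125,470),B(65,90,0)),(S(365,592),B(-65,90,0)),
(S(535,115),L(-69,-91,54)),(S(322,378),L(-69,91,52)),(S(383,145),L(-30,-45,85)),
(T(135,370),L(-69,91,54)),(T(505,332),L(-69,-91,54)),(T(118,148),L(65,91,56)),(T(494,104),L(65,-91,56)),(T(156,425),B(-65,90,0)),(T(520,395),B(-65,-90,0)),
(T(403,218),L(-30,-45,85)),(T(484,243),L(-17.5,-80,60)),(T(490,268),L(-42.5,-80,60))]
def res(P):
    r=[]
    for (p,u,v),(k,b) in obs:
        q=w(P,lidpt(P[3],*b) if k else b); r+=list(proj(p,[q])[0]-[u,v])
    return r
r=least_squares(res,np.load('P.npy')[:4],loss='soft_l1'); P=np.r_[r.x,78,100]; print(P,r.cost); print(np.round(np.array(r.fun).reshape(-1,2),1).tolist())
np.save('P.npy',P)
overlay(s,P,'s_fit1.png',(150,260,210,330),6); overlay(t,P,'t_fit1.png',(165,260,195,305),6)
bs=S(280,118)[1:];bt=T(368,160)[1:]
e=tri([(s,bs),(t,bt)]); print('bar end',e,proj(s,[e])-bs,proj(t,[e])-bt)
c,n=np.cos(P[2]),np.sin(P[2]);d=e[:2]-P[:2]; print('in box',c*d[0]+n*d[1],-n*d[0]+c*d[1])
print('knob foot now',model(P)['knob_foot'],'flat',w(P,[-30,-45,60]))
E
python3 fit1.py
```

```text
[  0.49680544  -0.16090129   0.11879328   0.61708715  78.
 100.        ] 21.726494079259165
[[-0.6, 0.9], [-0.7, 0.8], [-2.3, 1.0], [-1.5, 0.9], [-0.9, -0.2], [-0.9, 1.1], [-0.1, -2.6], [0.0, -1.8], [-2.0, 0.9], [4.7, -0.3], [-0.6, 0.4], [0.8, 0.7], [-0.2, 1.4], [0.6, -0.4], [2.4, 1.9], [1.8, -1.1], [1.9, 1.8]]
bar end [ 0.54246544 -0.18031319  0.14040997] [[1.71100139 0.2427692 ]] [[-0.96005512 -1.46561524]]
in box 0.04303762384025566 -0.024686442976889437
knob foot now [ 0.49434428 -0.20651444  0.11349743] flat [ 0.47235    -0.20913957  0.06      ]
```

View pics/s_fit1.png

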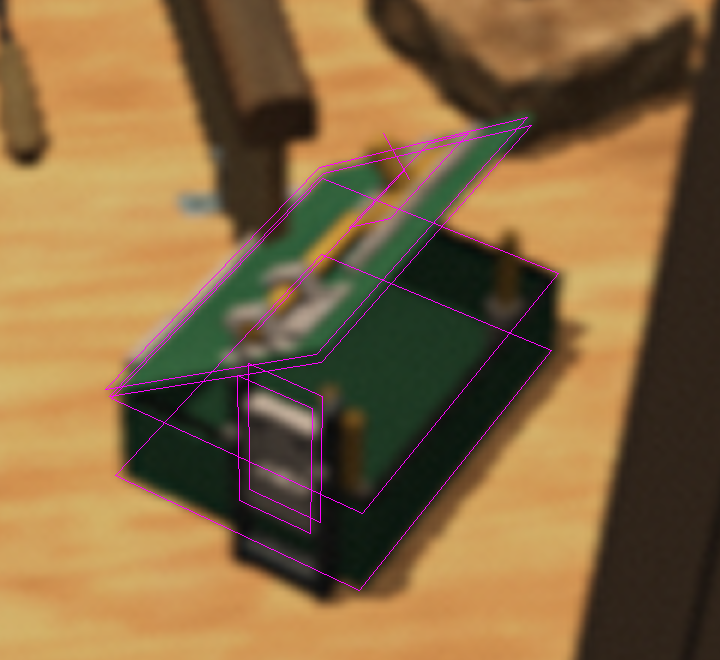

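View pics/t_fit1.png

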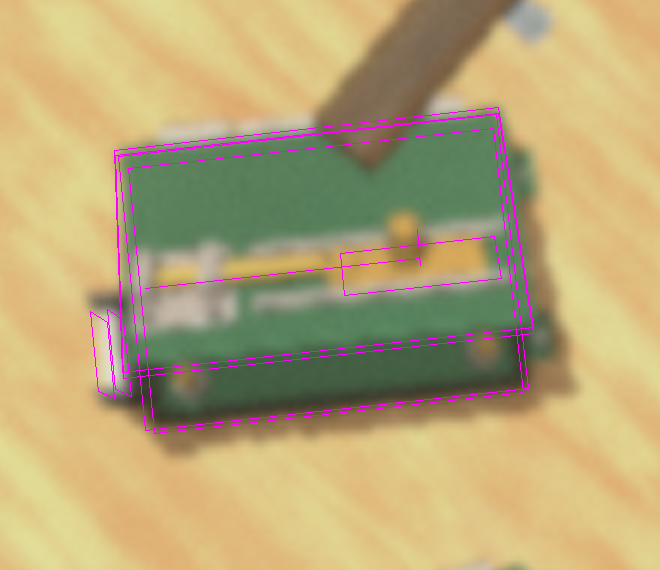

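Fit is good to a few mm: lid at about 0.62 rad, box origin (0.497,-0.161), yaw 0.119. The knob looks about 5 mm further +y than modelled. The bar end is at z≈0.14 over the hinge, so I'll stay clear of it. Next I zoom on the keeper for a hint of the hole height.

```bash
python3 - <<'E'
from h import *
s=imaging.read_camera('scene');t=imaging.read_camera('top');P=np.load('P.npy')
f=16
im=cv2.resize(s['pixels'][:,:,::-1],None,fx=f,fy=f,interpolation=cv2.INTER_CUBIC).copy()
for y in (100,104):
  for z in range(56,121,5):
    q=((proj(s,[w(P,[-48,y,z]),w(P,[-12,y,z])])+.5)*f).astype(int)
    cv2.line(im,q[0],q[1],(255,0,255) if z%10 else (0,255,255),1) if y==104 else 0
cv2.imwrite('pics/keep.png',im[205*f:252*f,235*f:275*f][:600*2])
for l in ['keeper','hole_lowest']:
  for p in (s,t): print(l,[(np.round(q['location'],1).tolist(),round(q['confidence'],2)) for q in finder.pinpoint(l,p)[:3]])
for y in (90,94,98,100,104): print(y,proj(s,[w(P,[-30,y,65])])[0][::-1],proj(t,[w(P,[-30,y,65])])[0][::-1])
E
python3 -c "
import cv2;a=cv2.imread('pics/keep.png');print(a.shape);cv2.imwrite('pics/keep2.png',cv2.resize(a,None,fx=.78,fy=.78))"
```

```text
keeper [([230.3, 255.3], 0.71), ([226.5, 259.5], 0.58)]
keeper [([220.8, 215.2], 0.63)]
hole_lowest [([231.4, 257.7], 0.59)]
hole_lowest [([220.5, 213.0], 0.69), ([302.3, 240.4], 0.43), ([116.9, 243.5], 0.3)]
90 [225.67428786 258.23033155] [223.51421929 217.08634772]
94 [226.63278855 257.40177394] [223.66997231 215.66009659]
98 [227.59570857 256.56940919] [223.82564659 214.23407976]
100 [228.07883583 256.15179055] [223.90345389 213.52116213]
104 [229.04844504 255.31366342] [224.05900814 212.09551425]
(752, 640, 3)
```

View pics/keep2.png

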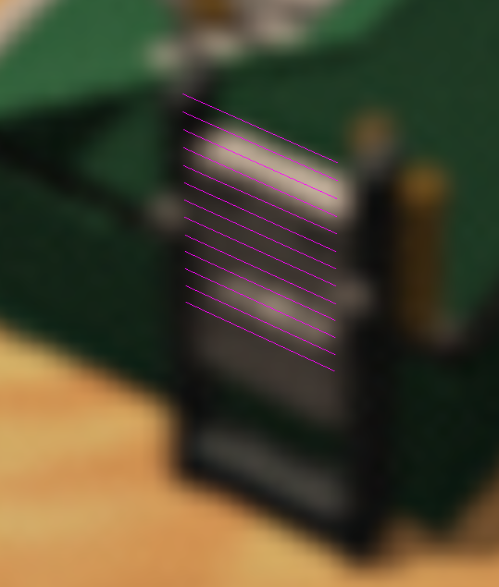

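```bash
cat >> h.py <<'E'
from scipy.spatial.transform import Rotation as Ro
def delta(target,yaw=None,verbose=True):
    st=telemetry.get_state(); R=Ro.from_quat(st['tcp_rot']); d=R.as_matrix().T@(np.array(target)-st['eef_pos'])/0.15
    out=[np.round(d,3)]
    if yaw is not None:
        c,s=np.cos(yaw),np.sin(yaw); D=np.array([[c,s,0],[s,-c,0],[0,0,-1]])
        out.append(np.round((R.inv()*Ro.from_matrix(D)).as_rotvec()/(np.pi/2),4))
    return out
def inbox(P,x):
    c,n=np.cos(P[2]),np.sin(P[2]);d=np.array(x[:2])-P[:2]; return np.round([1e3*(c*d[0]+n*d[1]),1e3*(-n*d[0]+c*d[1]),x[2]*1e3],1)
E
python3 - <<'E'
from h import *
P=np.load('P.npy')
for th in (.617,.5,.4,.3,.26,.2,.1,0): print(th,np.round(lidpt(th,-30,-70,60),1))
T=w(P,[-12,-66,0]);T[2]=.25
print(T,delta(T,P[2]))
E
```

```text
0.617 [ -7.9 -70.  113.5]
0.5 [-14.5 -70.  104.6]
0.4 [-19.4 -70.   96.4]
0.3 [-23.4 -70.   87.7]
0.26 [-24.8 -70.   84.2]
0.2 [-26.5 -70.   78.7]
0.1 [-28.7 -70.   69.4]
0 [-30. -70.  60.]
[ 0.49271194 -0.22785831  0.25      ] [array([ 2.424, -1.813, -0.124]), array([-0.    , -0.    ,  0.1814])]
```

```bash
python3 -m crank '[[0.2,-0.15,-0.05,0,0,0,0],[0.45,-0.34,-0.1,0,0,0,0],[0.7,-0.52,-0.12,0,0,0,0],[0.95,-0.71,-0.12,0,0,0,0]]' 20
python3 -m crank '[[0.2,-0.15,0,0,0,0,0],[0.45,-0.34,0,0,0,0,0],[0.7,-0.52,0,0,0,0,0],[0.95,-0.71,0,0,0,0,0],[0.95,-0.71,0,0,0,0,0]]'
python3 -m crank '[[0.1,-0.1,0,0,0,0.06,0],[0.3,-0.2,0,0,0,0.12,0],[0.5,-0.38,0,0,0,0.181,0],[0.52,-0.39,0,0,0,0.181,0],[0.52,-0.39,0,0,0,0.181,0]]'
python3 - <<'E'
from h import *
P=np.load('P.npy');st=telemetry.get_state()
T=w(P,[-12,-66,0]);T[2]=.25
print(delta(T,P[2]),inbox(P,st['eef_pos']))
for n in ['scene','top']:
    p=imaging.read_camera(n); save(p,n+'1.png')
E
```

```text
time: 2.1
eef_pos: [0.3552, -0.4658, 0.2503]
tcp_rot: [0.98, 0.2, 0.0, 0.001]
contact_force: [0.5, -0.3, 0.8]
opening: 0.331
time: 2.6
eef_pos: [0.4457, -0.3085, 0.2496]
tcp_rot: [0.979, 0.204, 0.001, -0.0]
contact_force: [0.3, -0.8, -0.8]
opening: -0.002
time: 3.1
eef_pos: [0.4926, -0.2283, 0.2494]
tcp_rot: [0.998, 0.061, -0.0, 0.0]
contact_force: [-0.2, -0.3, -1.2]
opening: -0.001
[array([ 0.001, -0.003, -0.004]), array([0.0004, 0.0001, 0.0021])] [-12.2 -66.4 249.4]
```

Run:
```python
import cv2,numpy as np
a=cv2.imread('pics/scene1.png')[110:260,190:320];b=cv2.imread('pics/top1.png')[140:290,180:310]
cv2.imwrite('pics/c1.png',cv2.resize(np.hstack([a,b]),None,fx=3,fy=3,interpolation=cv2.INTER_CUBIC))
```

```text
(no output)
```

View pics/c1.png

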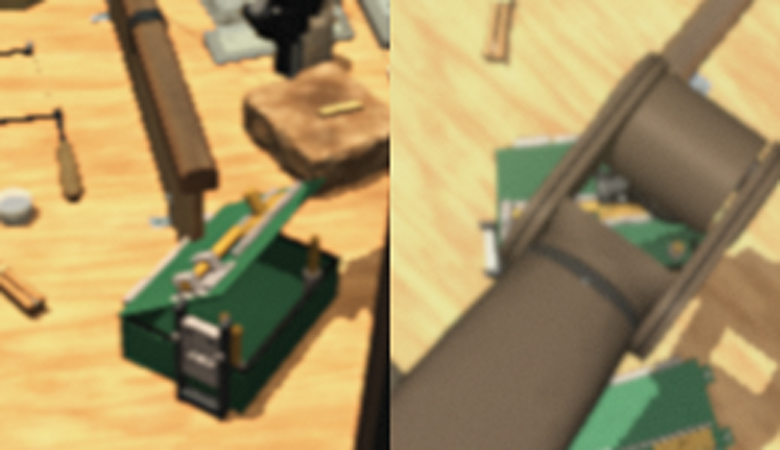

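```bash
python3 -m crank '[[0,0.04,0.2,0,0,0,0],[0,0.04,0.45,0,0,0,0],[0,0.04,0.7,0,0,0,0],[0,0.04,0.73,0,0,0,0],[0,0.04,0.73,0,0,0,0]]'
for i in 1 2; do :; done
python3 -m crank '[[0,0,0.02,0,0,0,0],[0,0,0.04,0,0,0,0],[0,0,0.06,0,0,0,0],[0,0,0.06,0,0,0,0]]'
```

```text
time: 3.7
eef_pos: [0.4922, -0.235, 0.1391]
tcp_rot: [0.998, 0.059, -0.001, -0.001]
contact_force: [-0.4, -1.5, 0.4]
opening: -0.001
time: 4.1
eef_pos: [0.4933, -0.2344, 0.1313]
tcp_rot: [0.998, 0.06, 0.0, 0.0]
contact_force: [-0.6, -0.1, 0.7]
opening: 0.004
```

Run:
```python
from h import *
P=np.load('P.npy');st=telemetry.get_state();print(inbox(P,st['eef_pos']),st['contact_force'])
p=imaging.read_camera('scene'); cv2.imwrite('pics/s2.png',cv2.resize(p['pixels'][130:260,190:330,::-1],None,fx=5,fy=4.6,interpolation=cv2.INTER_CUBIC))
```

```text
[-12.2 -72.6 131.3] [-0.59662596 -0.08540603  0.70149734]
```

View pics/s2.png

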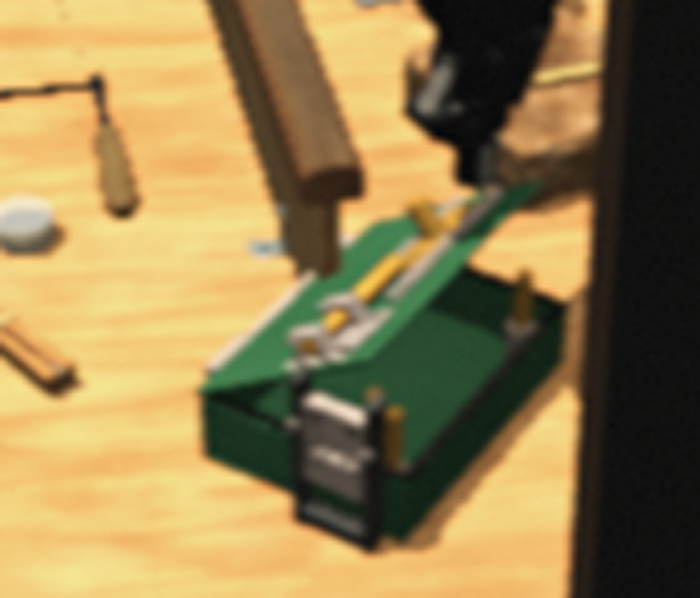

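```bash
python3 -m crank '[[-0.01,0,0.03,0,0,0,0],[-0.02,0,0.06,0,0,0,0],[-0.03,0,0.09,0,0,0,0],[-0.04,0,0.12,0,0,0,0],[-0.04,0,0.12,0,0,0,0]]'; python3 -m crank '[[-0.01,0,0.03,0,0,0,0],[-0.02,0,0.06,0,0,0,0],[-0.03,0,0.09,0,0,0,0],[-0.04,0,0.12,0,0,0,0],[-0.04,0,0.12,0,0,0,0]]'
python3 - <<'E'
from h import *
P=np.load('P.npy');st=telemetry.get_state();print(inbox(P,st['eef_pos']),st['contact_force'])
p=imaging.read_camera('scene'); cv2.imwrite('pics/s3.png',cv2.resize(p['pixels'][130:260,190:330,::-1],None,fx=5,fy=4.6,interpolation=cv2.INTER_CUBIC))
E
```

```text
time: 4.65
eef_pos: [0.4864, -0.2347, 0.1117]
tcp_rot: [0.998, 0.06, -0.001, -0.001]
contact_force: [-0.3, -0.2, -0.5]
opening: -0.002
time: 5.15
eef_pos: [0.4804, -0.2354, 0.0938]
tcp_rot: [0.998, 0.06, -0.001, -0.001]
contact_force: [0.1, 0.4, 0.3]
opening: -0.003
[-25.1 -72.1  93.8] [0.0792121  0.39418532 0.28653404]
```

View pics/s3.png

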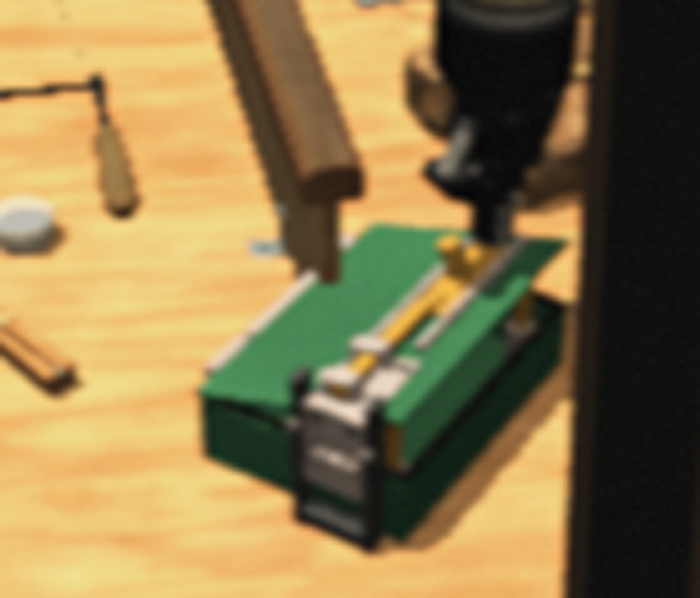

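```bash
python3 -m crank '[[0,0,0.015,0,0,0,0],[-0.005,0,0.03,0,0,0,0],[-0.005,0,0.045,0,0,0,0],[-0.005,0,0.045,0,0,0,0]]'; python3 -m crank '[[0,0,0.015,0,0,0,0],[-0.005,0,0.03,0,0,0,0],[-0.005,0,0.03,0,0,0,0]]';python3 -m crank '[[0,0,0.015,0,0,0,0],[-0.005,0,0.02,0,0,0,0],[-0.005,0,0.02,0,0,0,0]]'
python3 - <<'E'
from h import *
P=np.load('P.npy');st=telemetry.get_state();print(inbox(P,st['eef_pos']),st['contact_force'])
E
```

```text
time: 5.6
eef_pos: [0.4803, -0.2358, 0.0877]
tcp_rot: [0.998, 0.06, -0.0, -0.0]
contact_force: [-0.9, -0.0, -0.3]
opening: 0.003
time: 5.9
eef_pos: [0.48, -0.2361, 0.084]
tcp_rot: [0.998, 0.06, 0.0, 0.0]
contact_force: [0.4, 0.5, 3.9]
opening: -0.001
time: 6.2
eef_pos: [0.4792, -0.2362, 0.0812]
tcp_rot: [0.998, 0.06, 0.0, 0.0]
contact_force: [-0.9, 1.1, 4.8]
opening: -0.001
[-26.4 -72.7  81.2] [-0.88684821  1.12855451  4.76189995]
```

```bash
python3 -m crank '[[0,-0.01,0,0,0,0,0],[0,-0.02,0,0,0,0,0],[0,-0.03,0,0,0,0,0],[0,-0.04,0,0,0,0,0],[0,-0.04,0,0,0,0,0]]'; python3 -m crank '[[0,-0.01,0,0,0,0,0],[0,-0.02,0,0,0,0,0],[0,-0.03,0,0,0,0,0],[0,-0.03,0,0,0,0,0]]'
python3 - <<'E'
from h import *
P=np.load('P.npy');st=telemetry.get_state();print(inbox(P,st['eef_pos']),st['contact_force'])
p=imaging.read_camera('scene'); cv2.imwrite('pics/s4.png',cv2.resize(p['pixels'][160:250,200:320,::-1],None,fx=6.6,fy=6.6,interpolation=cv2.INTER_CUBIC))
E
```

```text
time: 6.7
eef_pos: [0.4787, -0.2303, 0.0812]
tcp_rot: [0.998, 0.06, 0.001, 0.001]
contact_force: [-0.3, -2.0, 4.3]
opening: -0.0
time: 7.1
eef_pos: [0.4781, -0.2258, 0.0812]
tcp_rot: [0.998, 0.06, 0.001, 0.001]
contact_force: [0.1, -1.4, 6.2]
opening: -0.0
[-26.2 -62.3  81.2] [ 0.13024176 -1.37551701  6.19506858]
```

View pics/s4.png

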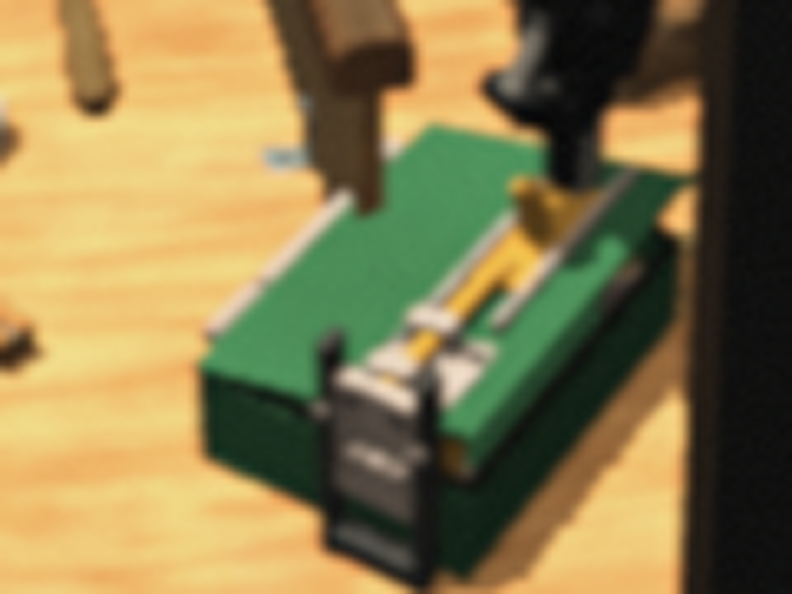

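```bash
for k in 1; do python3 -m crank '[[0,-0.01,0,0,0,0,0],[0,-0.02,0,0,0,0,0],[0,-0.02,0,0,0,0,0]]'; python3 -m crank '[[0,-0.01,0,0,0,0,0],[0,-0.02,0,0,0,0,0],[0,-0.02,0,0,0,0,0]]';  python3 -m crank '[[0,-0.01,0,0,0,0,0],[0,-0.02,0,0,0,0,0],[0,-0.02,0,0,0,0,0]]'; done | grep -E 'eef|cont';  python3 - <<'E'
from h import *
P=np.load('P.npy');st=telemetry.get_state();print(inbox(P,st['eef_pos']),st['contact_force'])
p=imaging.read_camera('scene'); cv2.imwrite('pics/s5.png',cv2.resize(p['pixels'][160:250,200:320,::-1],None,fx=6.6,fy=6.6,interpolation=cv2.INTER_CUBIC))
E
```

```text
eef_pos: [0.4782, -0.2231, 0.0812]
contact_force: [1.1, -2.9, 4.4]
eef_pos: [0.4776, -0.22, 0.0811]
contact_force: [1.5, -2.9, 5.5]
eef_pos: [0.4773, -0.2171, 0.0811]
contact_force: [1.5, -3.9, 5.0]
[-26.1 -53.5  81.1] [ 1.49564423 -3.88287659  5.02267998]
```

View pics/s5.png

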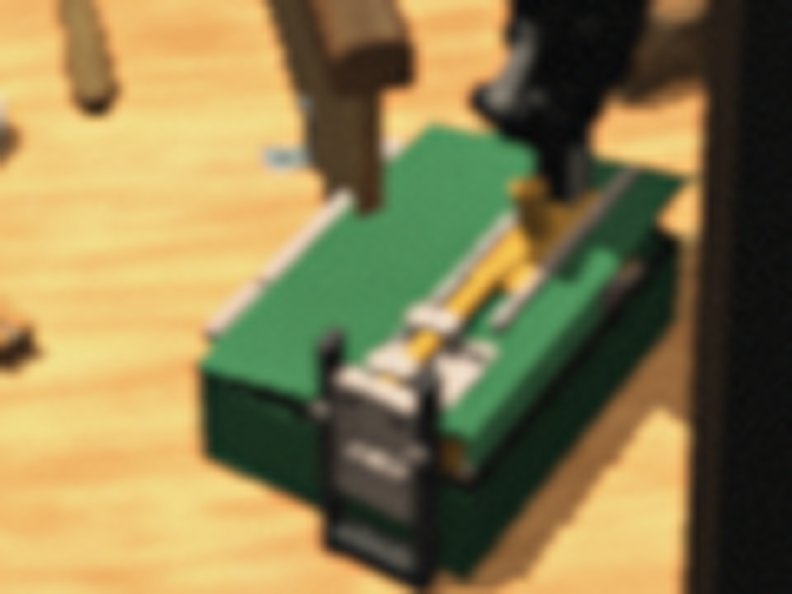

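```bash
for k in 1; do python3 -m crank '[[0,-0.01,0,0,0,0,0],[0,-0.02,0,0,0,0,0],[0,-0.02,0,0,0,0,0]]'; python3 -m crank '[[0,-0.01,0,0,0,0,0],[0,-0.02,0,0,0,0,0],[0,-0.02,0,0,0,0,0]]';  python3 -m crank '[[0,-0.01,0,0,0,0,0],[0,-0.02,0,0,0,0,0],[0,-0.02,0,0,0,0,0]]'; done | grep -E 'eef|cont';  python3 - <<'E'
from h import *
P=np.load('P.npy');st=telemetry.get_state();print(inbox(P,st['eef_pos']),st['contact_force'])
p=imaging.read_camera('scene'); cv2.imwrite('pics/s6.png',cv2.resize(p['pixels'][160:250,200:320,::-1],None,fx=6.6,fy=6.6,interpolation=cv2.INTER_CUBIC))
E
```

```text
eef_pos: [0.4769, -0.2141, 0.0812]
contact_force: [1.0, -2.9, 4.8]
eef_pos: [0.4767, -0.2121, 0.0813]
contact_force: [1.7, -6.2, 5.1]
eef_pos: [0.477, -0.2117, 0.0819]
contact_force: [1.7, -13.5, 1.3]
[-25.7 -48.1  81.9] [  1.68811266 -13.47090245   1.33069013]
```

View pics/s6.png

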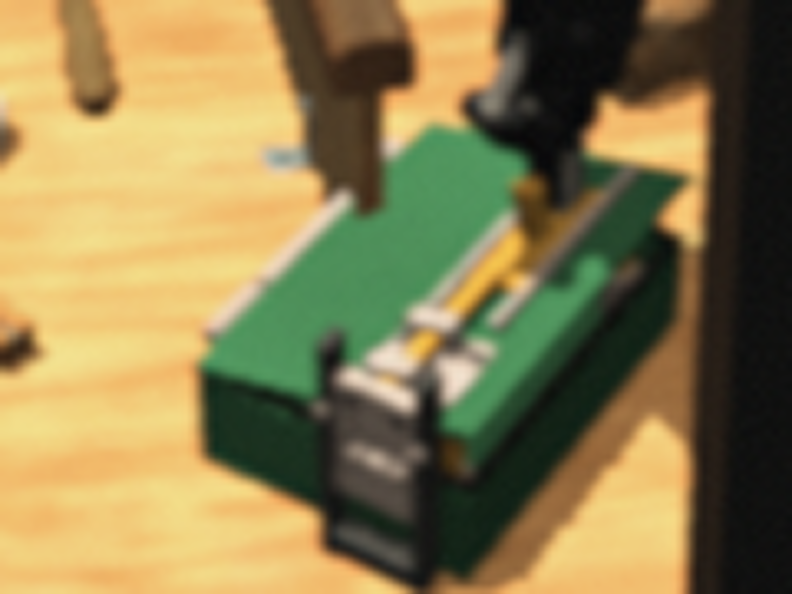

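Run:
```python
import cv2,numpy as np
ims=[cv2.imread(f'pics/s{k}.png') for k in (4,5,6)]
c=[i[130:420,330:660] for i in ims]
cv2.imwrite('pics/cmp.png',cv2.resize(np.hstack(c),(792,232*1)))
a=[cv2.resize(x,None,fx=1.2,fy=1.2) for x in c]
cv2.imwrite('pics/cmp.png',np.hstack([a[0],a[2]]))
d=cv2.absdiff(ims[0],ims[2])*3; cv2.imwrite('pics/diff.png',d)
```

```text
(no output)
```

View pics/cmp.png

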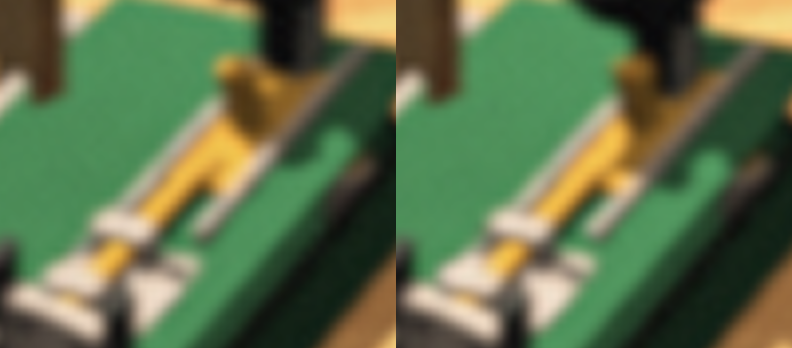

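View pics/diff.png

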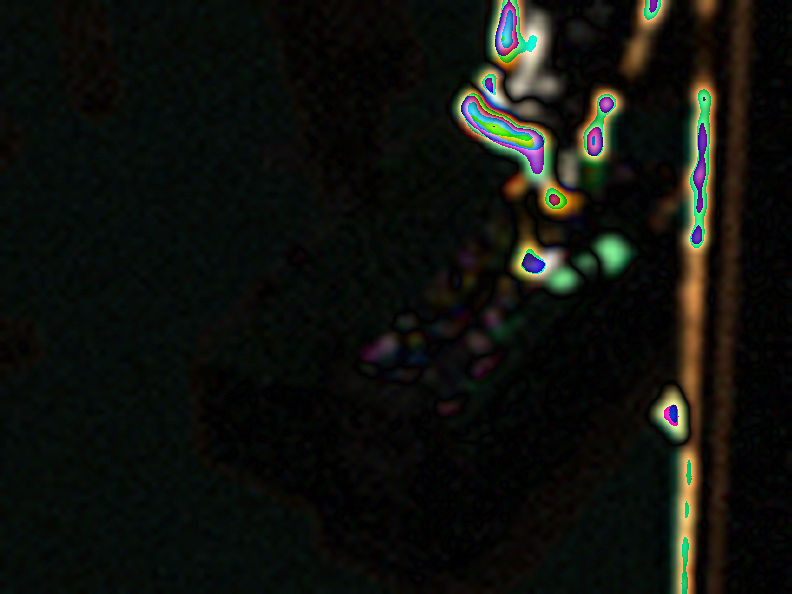

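Run:
```python
from h import *
P=np.load('P.npy')
s=imaging.read_camera('scene');t=imaging.read_camera('top')
print(telemetry.get_state()['contact_force'])
for th in (.22,.24,.26):
  for b in (0,5,10,15,18): 
    f=lambda y,z,x=-30:np.round((proj(s,[w(P,lidpt(th,x,y+b,z))])[0]-[200,160]+.5)*6.6).astype(int)
    print(th,b,'knobtop',f(-45,85),'plate front corner-x',f(-10,60,-42.5),'+x',f(-10,60,-17.5),'tip',f(78,65))
for p,n in ((s,'s'),(t,'t')):
  for l in ['knob_foot','plate_back','bolt_tip','hole_lowest','hinge','box']:
    print(n,l,[(np.round(q['location'],1).tolist(),round(q['confidence'],2)) for q in finder.pinpoint(l,p)[:2]])
save(t,'t6.png'); cv2.imwrite('pics/t6c.png',cv2.resize(t['pixels'][160:250,190:310,::-1],None,fx=6,fy=6,interpolation=cv2.INTER_CUBIC))
im=s['pixels'][:,:,::-1].copy(); cv2.imwrite('pics/s6z.png',cv2.resize(im[195:235,240:290],None,fx=14,fy=14,interpolation=cv2.INTER_CUBIC))
```

```text
[  1.59773674 -13.25010644   2.01990739]
0.22 0 knobtop [543 159] plate front corner-x [536 262] +x [483 250] tip [393 376]
0.22 5 knobtop [537 165] plate front corner-x [530 269] +x [477 257] tip [386 384]
0.22 10 knobtop [531 172] plate front corner-x [523 276] +x [471 264] tip [379 392]
0.22 15 knobtop [524 179] plate front corner-x [517 283] +x [465 271] tip [372 399]
0.22 18 knobtop [521 183] plate front corner-x [513 288] +x [461 276] tip [368 404]
0.24 0 knobtop [541 155] plate front corner-x [534 258] +x [482 247] tip [392 372]
0.24 5 knobtop [535 161] plate front corner-x [528 265] +x [476 254] tip [385 380]
0.24 10 knobtop [528 168] plate front corner-x [522 272] +x [470 261] tip [378 388]
0.24 15 knobtop [522 175] plate front corner-x [516 279] +x [464 268] tip [371 395]
0.24 18 knobtop [519 179] plate front corner-x [512 283] +x [460 272] tip [367 400]
0.26 0 knobtop [538 150] plate front corner-x [533 253] +x [481 244] tip [390 368]
0.26 5 knobtop [532 157] plate front corner-x [527 260] +x [475 251] tip [383 376]
0.26 10 knobtop [526 164] plate front corner-x [521 268] +x [469 258] tip [376 384]
0.26 15 knobtop [520 171] plate front corner-x [515 275] +x [462 265] tip [369 391]
0.26 18 knobtop [516 175] plate front corner-x [511 279] +x [459 269] tip [365 396]
s knob_foot [([193.2, 282.4], 0.52)]
s plate_back [([230.3, 254.6], 0.71), ([190.4, 283.7], 0.45)]
s bolt_tip [([222.4, 259.1], 0.62)]
s hole_lowest [([229.8, 257.6], 0.81), ([225.6, 257.6], 0.27)]
s hinge [([198.4, 245.4], 0.85), ([219.5, 265.7], 0.66)]
s box [([220.2, 269.1], 0.68)]
t knob_foot [([287.3, 279.0], 0.59)]
t plate_back [([288.8, 283.7], 0.62)]
t bolt_tip [([297.3, 242.8], 0.65)]
t hole_lowest [([301.0, 237.8], 0.56), ([219.4, 211.8], 0.49)]
t hinge [([185.8, 249.2], 0.61)]
t box [([282.7, 263.5], 0.72), ([208.7, 252.2], 0.71)]
```

View pics/t6c.png

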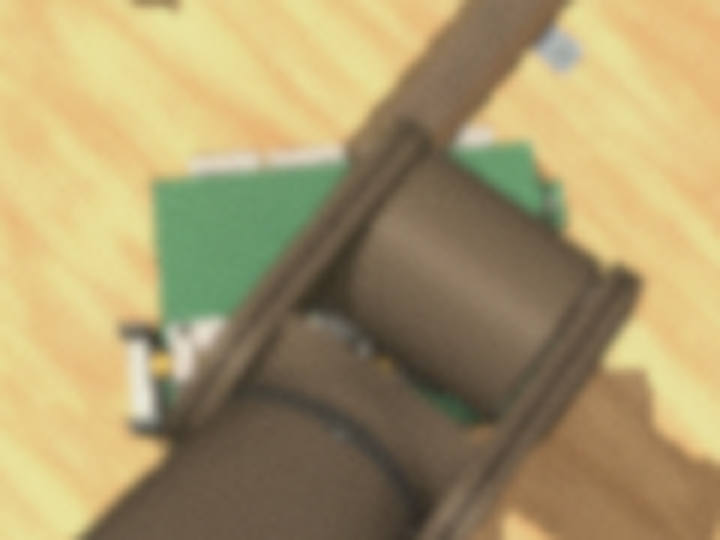

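View pics/s6z.png

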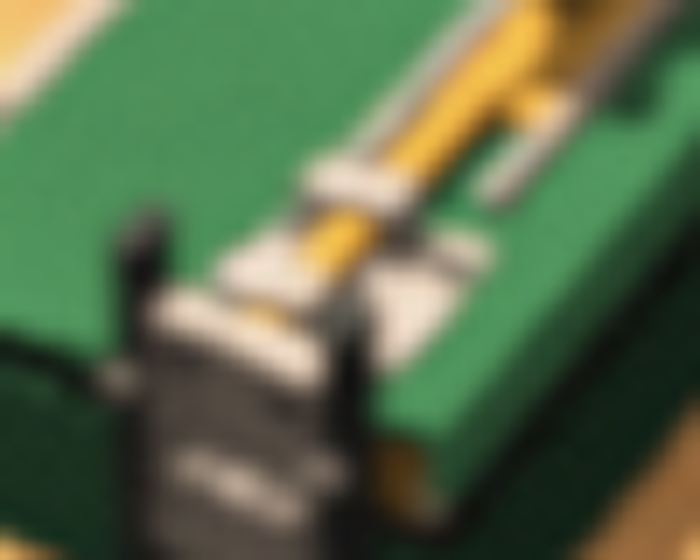

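Top picture: the brass tip at crop px (160,362) already spans the gap to the strike plate. The pressed plate was dragged along, so the bolt is at the keeper (about 18 mm). I back off to a light push, then step the lid down.

```bash
(python3 -m crank '[[0,0.007,0.003,0,0,0,0],[0,0.007,0.003,0,0,0,0]]'; python3 -m crank '[[0,0,0.005,0,0,0,0],[0,0,0.005,0,0,0,0]]'; python3 -m crank '[[0,0,0.005,0,0,0,0],[0,0,0.005,0,0,0,0]]';python3 -m crank '[[0,0,0.005,0,0,0,0],[0,0,0.005,0,0,0,0]]') | grep -E 'time|eef|cont'
```

```text
time: 9.95
eef_pos: [0.4769, -0.2118, 0.0815]
contact_force: [1.1, -10.2, 4.0]
time: 10.15
eef_pos: [0.4768, -0.2119, 0.0811]
contact_force: [0.2, -9.9, 7.2]
time: 10.35
eef_pos: [0.4768, -0.2119, 0.0808]
contact_force: [-1.7, -10.0, 8.8]
time: 10.55
eef_pos: [0.4768, -0.212, 0.0803]
contact_force: [-2.4, -8.9, 10.4]
```

```bash
(python3 -m crank '[[0,0.004,0,0,0,0,0],[0,0.004,0,0,0,0,0]]'; python3 -m crank '[[0,0.003,0,0,0,0,0],[0,0.003,0,0,0,0,0]]'; python3 -m crank '[[0,0,0.005,0,0,0,0],[0,0,0.005,0,0,0,0]]';python3 -m crank '[[0,0,0.005,0,0,0,0],[0,0,0.005,0,0,0,0]]') | grep -E 'time|eef|cont'
```

```text
time: 10.75
eef_pos: [0.4768, -0.212, 0.0802]
contact_force: [-1.1, -7.7, 11.4]
time: 10.95
eef_pos: [0.4767, -0.212, 0.0801]
contact_force: [-1.5, -6.7, 11.8]
time: 11.15
eef_pos: [0.4765, -0.2121, 0.0793]
contact_force: [-2.3, -6.1, 10.9]
time: 11.35
eef_pos: [0.4764, -0.2121, 0.0785]
contact_force: [-2.8, -7.6, 12.2]
```

```bash
(python3 -m crank '[[0,0.002,0.005,0,0,0,0],[0,0.002,0.005,0,0,0,0]]';python3 -m crank '[[0,0.002,0.005,0,0,0,0],[0,0.002,0.005,0,0,0,0]]'; python3 -m crank '[[0,0,0.005,0,0,0,0],[0,0,0.005,0,0,0,0]]';python3 -m crank '[[0,0,0.005,0,0,0,0],[0,0,0.005,0,0,0,0]]') | grep -E 'time|eef|cont'
```

```text
time: 11.55
eef_pos: [0.4762, -0.2121, 0.0776]
contact_force: [-3.5, -6.9, 11.7]
time: 11.75
eef_pos: [0.476, -0.2122, 0.0767]
contact_force: [-3.6, -6.1, 12.2]
time: 11.95
eef_pos: [0.4758, -0.2122, 0.0759]
contact_force: [-4.2, -5.4, 12.5]
time: 12.15
eef_pos: [0.4757, -0.2122, 0.0752]
contact_force: [-4.7, -6.3, 12.3]
```

```bash
(python3 -m crank '[[-0.007,0,0.005,0,0,0,0],[-0.007,0,0.005,0,0,0,0]]';python3 -m crank '[[-0.005,0,0.005,0,0,0,0],[-0.005,0,0.005,0,0,0,0]]'; python3 -m crank '[[0,0,0.005,0,0,0,0],[0,0,0.005,0,0,0,0]]';python3 -m crank '[[0,0,0.005,0,0,0,0],[0,0,0.005,0,0,0,0]]') | grep -E 'time|eef|cont'
```

```text
time: 12.35
eef_pos: [0.4753, -0.2123, 0.0746]
contact_force: [-2.9, -4.9, 10.7]
time: 12.55
eef_pos: [0.475, -0.2123, 0.074]
contact_force: [-2.0, -5.0, 11.7]
time: 12.75
eef_pos: [0.475, -0.2123, 0.0733]
contact_force: [-2.7, -5.2, 12.6]
time: 12.95
eef_pos: [0.4748, -0.2123, 0.0725]
contact_force: [-2.6, -5.0, 12.1]
```

```bash
(python3 -m crank '[[-0.002,-0.003,0.005,0,0,0,0],[-0.002,-0.003,0.005,0,0,0,0]]';python3 -m crank '[[-0.002,0,0.005,0,0,0,0],[-0.002,0,0.005,0,0,0,0]]'; python3 -m crank '[[-0.002,0,0.005,0,0,0,0],[-0.002,0,0.005,0,0,0,0]]';python3 -m crank '[[-0.002,0,0.005,0,0,0,0],[-0.002,0,0.005,0,0,0,0]]') | grep -E 'time|eef|cont'
```

```text
time: 13.15
eef_pos: [0.4747, -0.2123, 0.072]
contact_force: [-2.6, -6.7, 12.7]
time: 13.35
eef_pos: [0.4745, -0.2123, 0.0713]
contact_force: [-1.6, -7.0, 12.9]
time: 13.55
eef_pos: [0.4744, -0.2123, 0.0706]
contact_force: [-1.9, -6.0, 13.7]
time: 13.75
eef_pos: [0.4742, -0.2124, 0.0699]
contact_force: [-1.7, -5.4, 11.7]
```

```bash
(python3 -m crank '[[-0.001,0,0.005,0,0,0,0],[-0.001,0,0.005,0,0,0,0]]';python3 -m crank '[[0,-0.001,0.005,0,0,0,0],[0,-0.001,0.005,0,0,0,0]]'; python3 -m crank '[[-0.001,0,0.005,0,0,0,0],[-0.001,0,0.005,0,0,0,0]]';python3 -m crank '[[0,-0.001,0.005,0,0,0,0],[0,-0.001,0.005,0,0,0,0]]') | grep -E 'time|eef|cont'
```

```text
time: 13.95
eef_pos: [0.4741, -0.2124, 0.0692]
contact_force: [-0.6, -6.2, 12.5]
time: 14.15
eef_pos: [0.4739, -0.2124, 0.0685]
contact_force: [-2.1, -5.6, 13.0]
time: 14.35
eef_pos: [0.4738, -0.2124, 0.0677]
contact_force: [-1.9, -5.2, 13.5]
time: 14.55
eef_pos: [0.4737, -0.2123, 0.067]
contact_force: [-2.5, -5.9, 13.6]
```

```bash
(python3 -m crank '[[-0.001,-0.001,0.005,0,0,0,0],[-0.001,-0.001,0.005,0,0,0,0]]';python3 -m crank '[[0,-0.001,0.005,0,0,0,0],[0,-0.001,0.005,0,0,0,0]]'; python3 -m crank '[[-0.001,0,0.005,0,0,0,0],[-0.001,0,0.005,0,0,0,0]]') | grep -E 'time|eef|cont'
python3 - <<'E'
from h import *
for n in ('scene','top'):
    p=imaging.read_camera(n); save(p,n+'7.png')
s=cv2.imread('pics/scene7.png')[180:240,225:300];t=cv2.imread('pics/top7.png')[195:255,195:270]
cv2.imwrite('pics/c7.png',cv2.resize(np.hstack([s,t]),None,fx=5.3,fy=5.3,interpolation=cv2.INTER_CUBIC))
E
```

```text
time: 14.75
eef_pos: [0.4736, -0.2123, 0.0663]
contact_force: [-1.9, -5.9, 13.1]
time: 14.95
eef_pos: [0.4735, -0.2121, 0.0655]
contact_force: [-2.6, -5.8, 12.6]
time: 15.15
eef_pos: [0.473, -0.211, 0.0642]
contact_force: [-1.8, -1.2, 12.1]
```

View pics/c7.png

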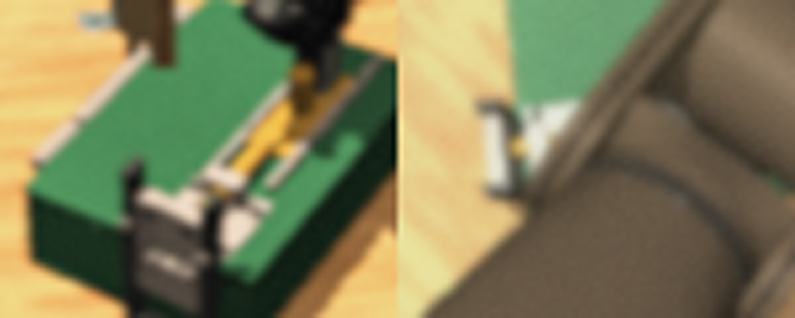

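The y force fell from 5.8 to 1.2 N while the tip advanced 1.1 mm, so it has found the hole at TCP z ≈ 0.0645. Both pictures agree with the tip at the strike plate. I push forward gently.

```bash
(python3 -m crank '[[0,-0.005,0,0,0,0,0],[0,-0.005,0,0,0,0,0]]';python3 -m crank '[[0,-0.005,0,0,0,0,0],[0,-0.005,0,0,0,0,0]]'; python3 -m crank '[[0,-0.005,0,0,0,0,0],[0,-0.005,0,0,0,0,0]]') | grep -E 'time|eef|cont'
```

```text
time: 15.45
eef_pos: [0.4728, -0.2096, 0.0639]
contact_force: [-1.0, -1.5, 11.6]
time: 15.65
eef_pos: [0.4727, -0.2088, 0.0638]
contact_force: [-0.4, -2.0, 13.1]
time: 15.85
eef_pos: [0.4726, -0.208, 0.0638]
contact_force: [-0.9, -2.4, 11.6]
```

```bash
(python3 -m crank '[[0,-0.007,0,0,0,0,0],[0,-0.014,0,0,0,0,0],[0,-0.02,0,0,0,0,0]]';python3 -m crank '[[0,-0.007,0,0,0,0,0],[0,-0.014,0,0,0,0,0],[0,-0.02,0,0,0,0,0]]') | grep -E 'time|eef|cont'
python3 - <<'E'
from h import *
for n in ('scene','top'):
    p=imaging.read_camera(n); save(p,n+'8.png')
s=cv2.imread('pics/scene8.png')[150:240,225:320];t=cv2.imread('pics/top8.png')[170:260,190:280]
cv2.imwrite('pics/c8.png',cv2.resize(np.hstack([s,t]),None,fx=4.2,fy=4.2,interpolation=cv2.INTER_CUBIC))
E
```

```text
time: 16.15
eef_pos: [0.4723, -0.2051, 0.0639]
contact_force: [-0.2, -1.9, 12.2]
time: 16.45
eef_pos: [0.472, -0.2021, 0.0639]
contact_force: [-0.2, -2.2, 12.1]
```

View pics/c8.png

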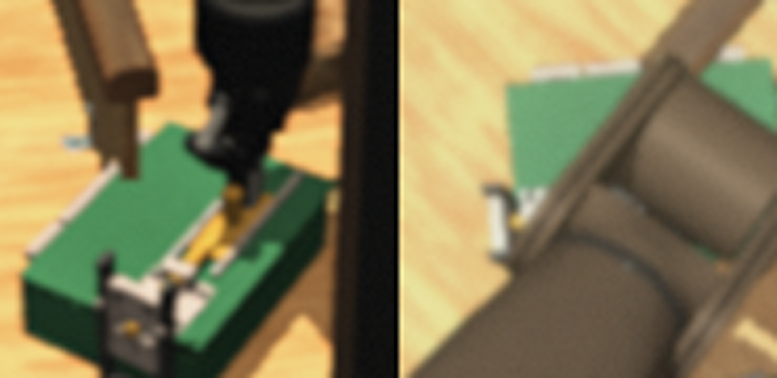

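The brass tip shows in the strike plate's hole (scene crop px 130,327), and the gripper is clear of the bar. I continue the slide.

```bash
(python3 -m crank '[[0,-0.007,0,0,0,0,0],[0,-0.014,0,0,0,0,0],[0,-0.02,0,0,0,0,0]]';python3 -m crank '[[0,-0.007,0,0,0,0,0],[0,-0.014,0,0,0,0,0],[0,-0.02,0,0,0,0,0]]';python3 -m crank '[[0,-0.007,0,0,0,0,0],[0,-0.014,0,0,0,0,0],[0,-0.014,0,0,0,0,0]]') | grep -E 'time|eef|cont'
```

```text
time: 16.85
eef_pos: [0.4716, -0.1991, 0.0638]
contact_force: [-0.9, -2.1, 11.8]
time: 17.15
eef_pos: [0.4713, -0.1962, 0.0639]
contact_force: [-0.9, -2.5, 11.5]
time: 17.45
eef_pos: [0.471, -0.1939, 0.0638]
contact_force: [-0.7, -2.4, 12.5]
```

```bash
(python3 -m crank '[[0,-0.007,0,0,0,0,0],[0,-0.007,0,0,0,0,0]]';python3 -m crank '[[0,-0.007,0,0,0,0,0],[0,-0.007,0,0,0,0,0]]';python3 -m crank '[[0,-0.005,0,0,0,0,0],[0,-0.005,0,0,0,0,0]]') | grep -E 'time|eef|cont'
```

```text
time: 17.65
eef_pos: [0.4709, -0.1929, 0.0638]
contact_force: [0.2, -1.7, 12.2]
time: 17.85
eef_pos: [0.4708, -0.1919, 0.0638]
contact_force: [-0.4, -2.1, 12.0]
time: 18.05
eef_pos: [0.4707, -0.1912, 0.0638]
contact_force: [-0.5, -1.7, 11.0]
```

```bash
(python3 -m crank '[[0,-0.005,0,0,0,0,0],[0,-0.005,0,0,0,0,0]]';python3 -m crank '[[0,-0.005,0,0,0,0,0],[0,-0.005,0,0,0,0,0]]';python3 -m crank '[[0,-0.005,0,0,0,0,0],[0,-0.005,0,0,0,0,0]]') | grep -E 'time|eef|cont'
```

```text
time: 18.25
eef_pos: [0.4707, -0.1908, 0.0638]
contact_force: [-0.2, -3.1, 12.2]
time: 18.45
eef_pos: [0.4707, -0.1907, 0.0639]
contact_force: [-0.5, -5.8, 10.3]
time: 18.65
eef_pos: [0.4707, -0.1906, 0.064]
contact_force: [-0.2, -7.3, 9.1]
```

The bolt is at its stop: y force rising, tip travel stalled at about 21.7 mm past first contact. I relax the push and lift off.

```bash
(python3 -m crank '[[0,0.005,-0.005,0,0,0,0],[0,0.005,-0.01,0,0,0,0],[0,0.005,-0.02,0,0,0,0],[0,0.005,-0.03,0,0,0,0],[0,0.005,-0.05,0,0,0,0]]';python3 -m crank '[[0,0.01,-0.1,0,0,0,0],[0,0.01,-0.3,0,0,0,0],[-0.1,0.01,-0.6,0,0,0,0],[-0.3,0.01,-0.9,0,0,0,0],[-0.6,0.2,-0.9,0,0,0,0],[-0.8,0.4,-0.9,0,0,0,0],[-0.8,0.4,-0.9,0,0,0,0]]') | grep -E 'time|eef|cont'
python3 - <<'E'
from h import *
for n in ('scene','top'):
    p=imaging.read_camera(n); save(p,n+'9.png')
s=cv2.imread('pics/scene9.png')[150:250,210:310];t=cv2.imread('pics/top9.png')[160:260,190:290]
cv2.imwrite('pics/c9.png',cv2.resize(np.hstack([s,t]),None,fx=4,fy=4,interpolation=cv2.INTER_CUBIC))
E
```

```text
time: 19.15
eef_pos: [0.4698, -0.1902, 0.0687]
contact_force: [3.0, -8.4, -6.5]
time: 19.85
eef_pos: [0.3541, -0.2644, 0.2032]
contact_force: [0.1, 1.4, -1.0]
```

View pics/c9.png

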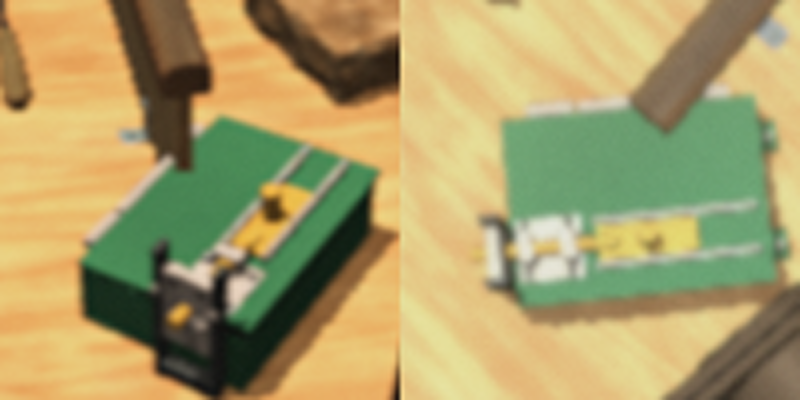

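Run:
```python
from h import *
P=np.load('P.npy');p=imaging.read_camera('top');st=telemetry.get_state();print(st['time'],st['contact_force'],st['eef_pos'],np.abs(st['dq']).max())
for b in (30,34,37,40): print(b,np.round([(q-[190,160]+.5)*4+[400,0] for q in proj(p,[w(P,lidpt(.03,-30,-80+b,60)),w(P,lidpt(.03,-30,-10+b,60)),w(P,lidpt(.03,-30,78+b,65))])]).tolist())
```

```text
20.0 [ 0.37426946 -0.22320981  0.50964268] [ 0.35689058 -0.26171968  0.20286149] 0.029823107506773375
30 [[710.0, 234.0], [610.0, 245.0], [484.0, 258.0]]
34 [[705.0, 235.0], [605.0, 246.0], [478.0, 259.0]]
37 [[700.0, 235.0], [600.0, 246.0], [474.0, 259.0]]
40 [[696.0, 235.0], [596.0, 246.0], [470.0, 260.0]]
```

Plate ends at px 698 and 598 give a travel of about 38–39 mm, so the bolt is through. Handing in.

```bash
python3 -m crank '[[0,0,0,0,0,0,0],[0,0,0,0,0,0,0],[0,0,0,0,0,0,0]]' | grep cont; python3 -c "
from plant import ticket; print(ticket.sign_off())"
```

```text
contact_force: [-0.3, 0.3, 0.4]
the job is handed in; nothing more can be done
None
```

The box is shut and bolted, and I handed the job in at about 20.3 s of the 72 s allowed. `ticket.sign_off()` gives no verdict.

- **What I did:** I pressed the lid down on the slide plate with shut fingers, which dragged the bolt up to the keeper. I then stepped the lid down under a light push. The bolt went in at a TCP height of about 64–65 mm, where the push force fell from 5.8 to 1.2 N. From there I slid it to its stop and lifted clear.
- **Last checks:** both cameras show the lid down and the brass tip standing out beyond the strike plate. The plate's position in the top picture gives about 38–39 mm of travel, against about 39.7 mm estimated from how far the arm moved. The arm stood well clear, with no contact force beyond sensor noise.
- **Forces:** the largest sideways reading at the wrist while the tip was on the keeper was about 13.5 N. That was at first contact, because I had not noticed the bolt moving with the fingers, and I backed off. The largest downward press was about 13.7 N, and I felt no sign of the lid reaching its seat. Forces on the keeper and seat themselves could not be read directly.
- **Bystanders:** I moved nothing else on the bench that I know of. The last pictures I viewed were crops of the box, so I did not re-check each bystander's position.

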